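# Hold the test weight ready above the balance

### The arm

A 7-joint arm with a two-finger parallel gripper is mounted at the origin on a cart in front of the work surface, level with it; the furniture and walls round the work are solid. World frame = base frame: x ahead of the robot, y to its left, z up, the work surface at z = 0. Lengths are in m, angles in rad, forces in N, time in s.
With the tool pointing down it reaches from about 0.425 to 0.875 m from the base axis. Payload 8.4 kg.
Tool frame: the origin (TCP) lies between the finger pads; the fingertips stand 8 mm ahead of it and the grasp point (between the pads) lies 11 mm behind it (ctrl.finger_overhang is the distance from the TCP to the fingertips, in m); z points along the fingers, y is the line along which they close (so a half turn about z gives the same grasp; the last joint's range is limited). The gripper opens to 85 mm and grips with 20 to 120 N. Pads are 22 mm wide; open, the fingers measure 114 mm over their backs; the gripper's body (76 mm by 85 mm) begins 54 mm behind the grasp point. The pads swing forward as they close: fully open they stand 13 mm farther back than shut.
Start: joints at [-0.099, 0.333, 0.04, 1.465, -0.013, 1.343, -0.059], TCP at [0.65, -0, 0.239] pointing down, gripper open.
Joint ranges: [-2.58, 2.58], [-0.38, 2.09], [-1.3, 1.39], [0.25, 2.4], [-1.5, 4.64], [0.08, 2.09], [-2.65, 2.65]. Speed limits (rad/s): [2.22, 2.22, 2.79, 2.79, 3.14, 3.14, 3.14].

### API

Orientations are given as a unit quaternion [w, x, y, z].
In Python, from rig import get_state, vision, ctrl gives the robot as it stands. The module is installed in compiled form; this text tells all that it offers.
- The arm moves only by the tool servo_tool, never from a script. Its argument "deltas" is text: rows parted by semicolons, each of 7 numbers parted by spaces: the shift along the tool's x, y, z normalised to -1 to 1, where 1 is 0.5 m, then the turn, a rotation vector about the tool's x, y, z normalised to -1 to 1, where 1 is pi/2 rad, then the opening, from -1 (shut) to 1 (fully open). In form: tx ty tz rx ry rz grip; .... A call has 1 to 10 rows; each row is the pose to reach, as a shift and turn from the pose commanded when the call began, along the tool's axes at that moment; what a row does not reach only later rows make up. A row lasts 1/12 s, in which the tool goes at most 41.7 mm and 7.16 degrees, less where a joint would pass 70% of its speed; a pose out of reach is approached as far as the arm can. A call with a number of a shift or a turn outside -1 to 1 is refused whole. A call with a gripper value outside its range is refused whole. The fingers move at their own pace and stop on an object; "grip_force" is the grip in N (left out, the last holds). Time passes only in rows, so rows that repeat a pose let the fingers close. It gives the time, the measured TCP pose, the force, the opening and the grip force at its end, in the units of the state.
- get_state(): the state, without advancing time (a new reading comes with each control period).
- vision.grab_frame(name): name is "scene" or "side" or "wrist"; returns (picture, depth): 480x640x3 uint8, red, green, blue; 480x640 float32, m along the optical axis (not along the pixel's ray), 0 where there is no reading.
- vision.camera_params(name): a dict with "fx", "fy", "cx", "cy" (pixels), "dist" ([k1, k2, p1, p2, k3] as OpenCV has them; the pictures are not rectified), "origin" and "rotation" of the camera in the world. Camera axes: x right, y down, z forward; pixel columns grow to the right and rows downward; lengths in m; the calibration is good to about 2 mm. A picture is of the moment at which its call begins: read the wrist's pose just before it. camera_params takes no time and is no camera call; for the wrist camera it gives the pose at the moment of the call.
- ctrl.close_job(): hands the job in; it is judged then, once.
The state is a dict: "t": time; "qpos": joint angles; "qd": joint speeds; "joint_torque": joint torques, N m; "ee_pos": TCP position; "tcp_rot": TCP orientation; "ft_force": force on the tool from outside, world axes, zero at the start; "ft_torque": the same for the moment, N m; "grip_width": opening from 0.0 (shut) to 1.0 (fully open); "grip_force": force on a finger pad.
Only numpy, scipy, OpenCV 4.12 (cv2) and the standard library are available. Lean on these libraries where they do the work, as an engineer would, in place of code of your own. Each camera call takes 0.05 s, during which the arm holds its last target. There are 200 camera calls.

### The job

The balance is about to take its zero before a corner-load check. Take the largest of the three test weights, carry it clear of what stands between and in over the low draught shield, and hold it upright and still just above the ring on the balance pan, about a centimetre clear of the ring and centred so that it could be lowered straight in. Let nothing touch the balance, shield or ring, leave the other weights and the jars where they stand, and finish while still holding the weight there.

Things in the scene. Friction and masses are not known exactly. Their poses are not given: they have to be found in the camera images.
- weight_500: the largest of three bare-metal knobbed test weights: upright round body 38 mm in diameter, with a narrower knob on top, 66 mm tall in all, about 0.5 kg; to be gripped round the body, about 30 mm above its foot. Origin at the centre of its flat foot, z up. It stands on the bench (z = 0). Any of the three weights may stand in any of the three places
- weight_200: middle test weight of the same shape, 29 mm in diameter, 50 mm tall; origin at the centre of its foot; leave alone
- weight_50: smallest test weight of the same shape, 19 mm in diameter, 34 mm tall; origin at the centre of its foot; leave alone
- ring: plain dark steel locating ring fixed flat on the balance pan at a different spot each time: 68 mm outside diameter, 54 mm bore, 6 mm high. Origin at the centre of its underside, which is the top of the pan (119 mm above the bench); z up
- shield: low open-topped aluminium draught shield fixed round the pan: a rectangle 236 mm (x) by 194 mm (y) outside, walls 4 mm thick with round corner posts, their top 156 mm above the bench (37 mm above the pan). Origin at the centre of the rectangle, 44 mm below the top of the posts
- balance: white top-loading bench balance, 378 mm (x) by 228 mm (y), pan top 119 mm above the bench; fixed. Origin at the centre of its foot print on the bench; the pan centre lies 52 mm from it along its x (away from the robot)
- jar_a: screw-lid sample jar, 64 mm in diameter, 85 mm tall, loose, standing between the weights and the balance; origin at the centre of its foot; leave alone
- jar_b: smaller screw-lid sample jar, 54 mm in diameter, 70 mm tall, loose, beside the other; origin at the centre of its foot; leave alone
- weight_case: closed grey case for the weights, 126 mm (x) by 190 mm (y), 61 mm tall, fixed on the bench between the weights and the balance; origin at the centre of its underside

How it is judged:
On the way:
1. the largest weight is lifted clear of the bench in the fingers (height (world z) of weight_500 above 0.05 m and contact force between weight_500 and the fingers above 2 N), for 0.2 s.
At the end, for the whole second after the job is handed in: the largest weight is held in the fingers, still and upright within 7 degrees, its foot 3 to 20 mm above the top of the ring and within 8 mm of the ring's centre, touching neither ring, shield nor balance; the two other weights and both jars are within 15 mm of where they stood (horizontal distance between weight_500 and ring below 0.008 m and z of weight_500 in the frame of ring between 0.009 and 0.026 m and angle between weight_500's own z axis and vertical below 0.12 rad and linear speed of weight_500 below 0.02 m/s and angular speed of weight_500 below 0.2 rad/s and contact force between weight_500 and the fingers above 2 N and contact force between weight_500 and balance below 0.3 N and contact force between weight_500 and shield below 0.3 N and contact force between weight_500 and ring below 0.3 N and distance of each of weight_200, weight_50, jar_a, jar_b from where it was at the start of the episode below 0.015 m); the arm keeps its last pose, push and grip.
It fails at once if the weight, the fingers or the arm touches the balance, the shield or the ring (contact force between any of weight_500, the fingers, the arm and balance above 0.5 N or contact force between any of weight_500, the fingers, the arm and shield above 0.5 N or contact force between any of weight_500, the fingers, the arm and ring above 0.5 N).
It fails at once if another weight or a jar is shifted by more than 15 mm or tipped over (distance of any of weight_200, weight_50, jar_a, jar_b from where it was at the start of the episode above 0.015 m or angle between any of weight_200, weight_50, jar_a, jar_b's own z axis and vertical above 0.4 rad).
It also fails if it takes over 51 s, if anything falls off the work surface, if the arm or the gripper's body presses on something with over 40 N, if the wrist force passes 120 N, or if a joint passes its speed limit or range.

## Working session

There is one attempt and no reset: what is moved stays moved. The work goes in short steps, Python scripts to look and compute and a tool call to move; the robot and the scene stay as the last step left them, time stands still between calls to the robot, and variables do not carry over. Pictures are saved under pics/ and viewed, at most 10 in all, crops included, and the job is handed in when it is done.

Besides the shell and the picture viewer there is one more tool, called after "Request:" as a command line: name --argument value ..., lists and objects as JSON in quotes. servo_tool: Moves the arm, as the interface text tells. Its arguments: {"type":"object","properties":{"deltas":{"type":"string"},"grip_force":{"type":"number"}},"required":["deltas"]}

```bash
mkdir -p pics
cat > h.py <<'E'
import numpy as np, cv2, pickle
from rig import get_state, vision, ctrl
def grab(n):
    p=vision.camera_params(n); im,d=vision.grab_frame(n)
    return im,d,p
def cloud(d,p):
    v,u=np.mgrid[0:480,0:640]
    K=np.array([[p['fx'],0,p['cx']],[0,p['fy'],p['cy']],[0,0,1.]])
    n=cv2.undistortPoints(np.stack([u,v],-1).reshape(-1,1,2).astype(np.float64),K,np.array(p['dist'],float)).reshape(480,640,2)
    c=np.dstack([n*d[...,None],d])
    R=np.array(p['rotation'],float)
    if R.size==4:
        from scipy.spatial.transform import Rotation as Ro
        R=Ro.from_quat(np.roll(R.ravel(),-1)).as_matrix()
    w=c@R.T+np.array(p['origin']); w[d==0]=np.nan
    return w
E
python3 - <<'E'
from h import *
s=get_state(); print(s)
D={}
for n in ['scene','side','wrist']:
    im,d,p=grab(n); D[n]=(im,d,p); print(n,p)
    cv2.imwrite(f'pics/{n}0.png',im[...,::-1])
pickle.dump(D,open('d0.pkl','wb'))
E
```

```text
{'t': 0.0, 'qpos': array([-0.0991933 ,  0.33391084,  0.03984888,  1.46631711, -0.01341995,
        1.34329453, -0.05850342]), 'qd': array([ 8.38465320e-04, -9.84139426e-04, -2.54896903e-04,  1.28324056e-03,
       -1.61228616e-04,  6.79818986e-05, -1.27281339e-03]), 'joint_torque': array([ 4.63630895e-04, -6.58554840e+01,  1.36586554e+00, -4.05554795e+01,
        1.68904377e-02,  1.27170872e-02, -1.99809978e-05]), 'ee_pos': array([ 6.49536067e-01, -1.15058636e-05,  2.38398510e-01]), 'tcp_rot': array([-5.57460514e-04,  7.07109685e-01,  7.07103388e-01, -6.17732870e-04]), 'ft_force': array([-0.86975821,  0.20187854,  0.44749877]), 'ft_torque': array([-0.02943484, -0.04303139,  0.02086096]), 'grip_force': 0.0, 'grip_width': 0.9994217408545247}
scene {'fx': 501.31260336161733, 'fy': 501.31260336161733, 'cx': 319.8296503618442, 'cy': 246.56582818585144, 'dist': array([-0.11186913,  0.        ,  0.        ,  0.        ,  0.        ]), 'origin': array([0.17919239, 0.47651729, 0.79715828]), 'rotation': array([ 0.10374697, -0.25621764,  0.88220691, -0.38118243])}
side {'fx': 480.2911326487451, 'fy': 480.2911326487451, 'cx': 318.0970688879019, 'cy': 237.74567881050766, 'dist': array([0.03144636, 0.        , 0.        , 0.        , 0.        ]), 'origin': array([ 0.41975765, -1.03895796,  0.52582727]), 'rotation': array([-0.53495693,  0.84173614, -0.06490668,  0.03299203])}
wrist {'fx': 406.7758059306228, 'fy': 406.7758059306228, 'cx': 317.7370322290893, 'cy': 241.02946459897743, 'dist': array([-0.04734825,  0.        ,  0.        ,  0.        ,  0.        ]), 'origin': array([0.64989495, 0.07680967, 0.37392576]), 'rotation': array([ 1.51988674e-01,  9.88382055e-01,  2.09714094e-04, -5.59728377e-04])}
```

Run:
```python
from h import *
D=pickle.load(open('d0.pkl','rb'))
a=np.hstack([cv2.resize(D[n][0],(400,300)) for n in ['side','wrist']])
cv2.imwrite('pics/sw.png',a[...,::-1])
for n in D:
    w=cloud(D[n][1],D[n][2]); b=w[np.isfinite(w[...,2])]
    print(n,len(b),b[::].min(0),b.max(0))
```

```text
scene 305970 [-0.09938162 -3.29470818 -0.74166181] [1.03333665 0.52216221 0.7035381 ]
side 305964 [-1.06516504 -0.55365216 -0.73888948] [1.02753198 1.77805085 0.57894369]
wrist 306005 [-0.43179098 -0.87051419 -0.72523037] [0.99260466 0.17336906 0.3232352 ]
```

View pics/scene0.png

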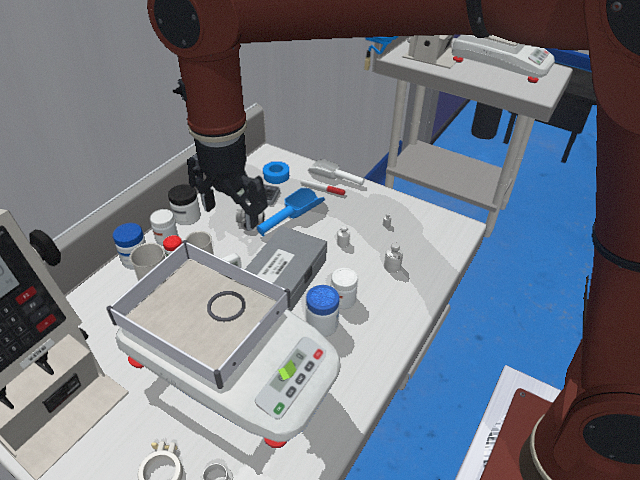

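View pics/side0.png

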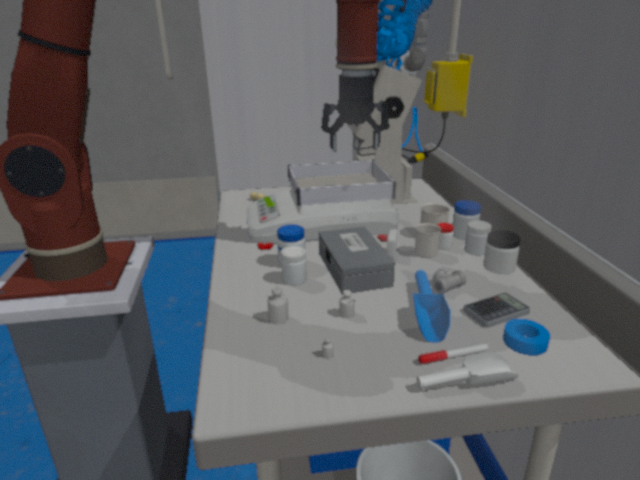

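View pics/wrist0.png

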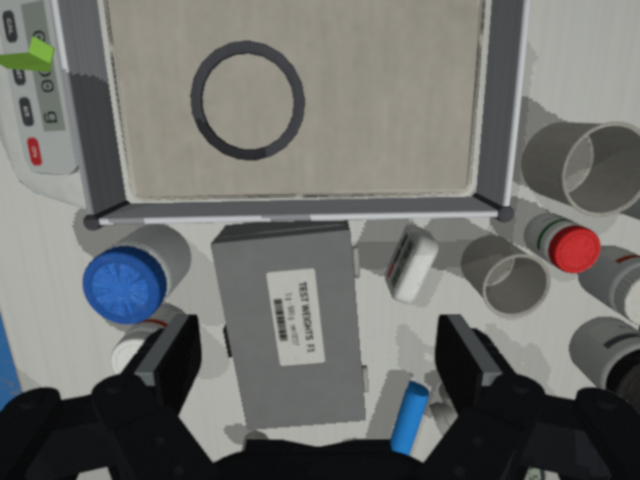

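The scene view shows the largest weight at (394,258), the middle at (343,237) and the small one at (388,222). In the side view they are at (278,305), (347,305) and (328,350). The ring is at scene (226,306) and wrist (248,100). Next I measure them with depth.

```bash
cat >> h.py <<'E'
def circ(P):
    x,y=P[:,0],P[:,1]
    A=np.c_[2*x,2*y,np.ones(len(x))]; s=np.linalg.lstsq(A,x*x+y*y,rcond=None)[0]
    return s[0],s[1],np.sqrt(s[2]+s[0]**2+s[1]**2)
E
python3 - <<'E'
from h import *
D=pickle.load(open('d0.pkl','rb'))
def blob(n,u,v,hw,hh,zmin=.006,zmax=.2):
    w=cloud(D[n][1],D[n][2])[v-hh:v+hh,u-hw:u+hw].reshape(-1,3)
    w=w[np.isfinite(w[:,2])]; return w[(w[:,2]>zmin)&(w[:,2]<zmax)]
for n,L in {'scene':dict(w500=(394,258,14,20),w200=(343,237,11,15),w50=(388,222,8,11),jarA=(322,305,20,30),jarB=(344,288,16,25)),'side':dict(w500=(278,305,16,22),w200=(347,305,13,18),w50=(328,350,9,13),jarA=(291,240,17,20),jarB=(294,265,16,22))}.items():
    for k,a in L.items():
        P=blob(n,*a); 
        zt=np.percentile(P[:,2],99)
        T=P[P[:,2]>zt-.012]; B=P[(P[:,2]>.008)&(P[:,2]<.5*zt)]
        print(n,k,len(P),'ztop',zt.round(4),'topmean',T.mean(0).round(4),'circ body',np.round(circ(B),4),'circ top',np.round(circ(T),4))
# ring: dark pixels, on pan
for n,(u,v,h) in {'scene':(226,306,26),'wrist':(248,100,66)}.items():
    im,d,p=D[n]; w=cloud(d,p); g=im.max(2)
    m=np.zeros(g.shape,bool); m[max(v-h,0):v+h,u-h:u+h]=True; m&=(g<90)
    P=w[m]; P=P[np.isfinite(P[:,2])]
    med=np.median(P[:,2]); q=P[abs(P[:,2]-med)<.006]
    print(n,'ring',len(q),'z',np.percentile(q[:,2],[5,50,95]).round(4),np.round(circ(q),4),'bbox',q.min(0).round(4),q.max(0).round(4))
    m2=np.zeros(g.shape,bool); m2[v-8:v+8,u-8:u+8]=True; print('pan z',np.nanmedian(w[m2][:,2]))
# shield rim and case
for n in ['scene','side','wrist']:
    w=cloud(D[n][1],D[n][2]).reshape(-1,3); w=w[np.isfinite(w[:,2])]
    r=w[(w[:,2]>.146)&(w[:,2]<.160)&(w[:,0]>.4)&(w[:,0]<.95)&(w[:,1]>-.05)&(w[:,1]<.4)]
    print(n,'shield',len(r),np.percentile(r,[1,99],axis=0).round(4).tolist())
    r=w[(w[:,2]>.055)&(w[:,2]<.066)&(w[:,0]>.5)&(w[:,0]<.75)&(w[:,1]>-.2)&(w[:,1]<.05)]
    print(n,'case',len(r),np.percentile(r,[1,99],axis=0).round(4).tolist())
E
```

```text
scene w500 408 ztop 0.0679 topmean [ 0.4472 -0.2704  0.0645] circ body [ 0.4482 -0.2724  0.018 ] circ top [ 0.448  -0.2719  0.0072]
scene w200 211 ztop 0.052 topmean [ 0.5782 -0.2767  0.0486] circ body [ 0.5786 -0.2776  0.0127] circ top [ 0.5789 -0.2776  0.0057]
scene w50 81 ztop 0.0359 topmean [ 0.5226 -0.3915  0.0296] circ body [ 0.5227 -0.3922  0.0077] circ top [ 0.5221 -0.3915  0.0052]
scene jarA 1918 ztop 0.0874 topmean [ 0.4912 -0.0373  0.0835] circ body [ 0.5232 -0.073   0.0624] circ top [ 0.4894 -0.0241  0.0364]
scene jarB 1078 ztop 0.0868 topmean [ 0.477  -0.0587  0.0841] circ body [ 0.492  -0.1303  0.0254] circ top [ 0.4833 -0.0563  0.0171]
side w500 598 ztop 0.0676 topmean [ 0.4479 -0.2794  0.0642] circ body [ 0.4482 -0.2757  0.0182] circ top [ 0.4481 -0.2774  0.0071]
side w200 402 ztop 0.0517 topmean [ 0.5784 -0.2846  0.0481] circ body [ 0.5919 -0.252   0.0441] circ top [ 0.5788 -0.2829  0.0056]
side w50 184 ztop 0.0362 topmean [ 0.5221 -0.3979  0.0295] circ body [ 0.5226 -0.3963  0.0088] circ top [ 0.5225 -0.3968  0.0047]
side jarA 1248 ztop 0.0869 topmean [ 0.4953 -0.04
[... 216 characters left out ...]
ene ring 195 z [0.122  0.1249 0.1269] [0.6065 0.086  0.0304] bbox [0.5738 0.0514 0.1203] [0.6407 0.1188 0.1283]
pan z 0.11910379326484777
wrist ring 3699 z [0.1242 0.1257 0.1269] [0.6086 0.0832 0.03  ] bbox [0.575  0.0503 0.121 ] [0.6416 0.1165 0.1284]
pan z 0.11964162734176825
scene shield 2114 [[0.5156, 0.0207, 0.1462], [0.7541, 0.3488, 0.1579]]
scene case 3009 [[0.5108, -0.1975, 0.0558], [0.7269, -0.0458, 0.0642]]
side shield 1045 [[0.5178, 0.0146, 0.1461], [0.8392, 0.273, 0.1583]]
side case 2443 [[0.5079, -0.1982, 0.0557], [0.7389, 0.0103, 0.0655]]
wrist shield 11184 [[0.519, 0.018, 0.1462], [0.7549, 0.1309, 0.1574]]
wrist case 26292 [[0.5203, -0.1974, 0.0559], [0.7377, -0.0166, 0.0631]]
```

Heights agree with the text (66, 50 and 34 mm; pan at 119 mm, ring top at 125–126 mm). I'm moving toward the weight for a close wrist look.

Request:
servo_tool --deltas "-0.04 -0.02 0 0 0 0 1; -0.1 -0.05 0 0 0 0 1; -0.16 -0.08 0 0 0 0 1; -0.22 -0.11 0 0 0 0 1; -0.28 -0.14 0 0 0 0 1; -0.34 -0.17 0 0 0 0 1; -0.4 -0.2 0 0 0 0 1; -0.46 -0.23 0 0 0 0 1; -0.52 -0.26 0 0 0 0 1; -0.56 -0.28 0 0 0 0 1" --grip_force 60

```text
t: 0.98
ee_pos: [0.5077, -0.2834, 0.2393]
tcp_rot: [0.0, 0.708, 0.706, -0.001]
ft_force: [-0.2, -0.5, -0.3]
grip_width: 1.001
grip_force: 0.0
```

Request:
servo_tool --deltas "-0.06 -0.03 0 0 0 0 1; -0.12 -0.06 0 0 0 0 1; -0.18 -0.09 0 0 0 0 1; -0.22 -0.11 0 0 0 0 1; -0.24 -0.123 0 0 0 0 1; -0.24 -0.123 0 0 0 0 1; -0.24 -0.123 0 0 0 0 1; -0.24 -0.123 0 0 0 0 1"

```text
t: 1.65
ee_pos: [0.4498, -0.3981, 0.2391]
tcp_rot: [-0.0, 0.706, 0.708, 0.0]
ft_force: [-1.0, 0.1, -0.2]
grip_width: 1.0
grip_force: 0.0
```

Run:
```python
from h import *
s=get_state(); print(s['t'],s['ee_pos'],s['tcp_rot'])
im,d,p=grab('wrist'); pickle.dump((im,d,p),open('d1.pkl','wb')); cv2.imwrite('pics/w1.png',im[...,::-1])
w=cloud(d,p); P=w.reshape(-1,3); P=P[np.isfinite(P[:,2])]
P=P[(np.hypot(P[:,0]-.448,P[:,1]+.2745)<.04)&(P[:,2]>.006)]
T=P[P[:,2]>.055]; B=P[(P[:,2]>.01)&(P[:,2]<.04)]
print(len(P),P[:,2].max(),T.mean(0),circ(T),circ(B),B.min(0),B.max(0))
```

```text
1.65 [ 0.44978881 -0.3980859   0.23912183] [-2.92355677e-04  7.06249297e-01  7.07963023e-01  4.50863247e-04]
2266 0.06876823861657982 [ 0.4474859  -0.27533992  0.06610919] (np.float64(0.4474914424583081), np.float64(-0.27522522693788914), np.float64(0.0069794241277586705)) (np.float64(0.44750661017252796), np.float64(-0.2751630856915126), np.float64(0.01885048285795749)) [ 0.43190863 -0.29415892  0.01019112] [ 0.46419091 -0.28399683  0.03983734]
```

View pics/w1.png

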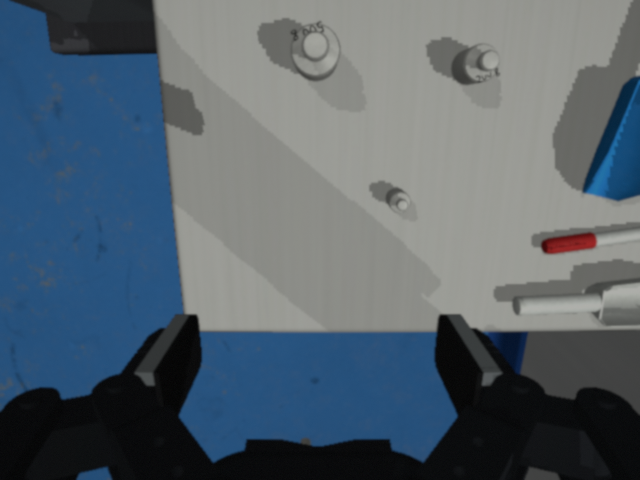

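The wrist view shows the weight marked "500" at (316,50), measured at (0.4475, -0.2752). That agrees with the other cameras. I'm moving above it, then going down.

Request:
servo_tool --deltas "0.04 0 0 0 0 0 1; 0.1 -0.002 0 0 0 0 1; 0.16 -0.004 0 0 0 0 1; 0.21 -0.004 0 0 0 0 1; 0.24 -0.004 0 0 0 0 1; 0.246 -0.004 0.03 0 0 0 1; 0.246 -0.004 0.08 0 0 0 1; 0.246 -0.004 0.14 0 0 0 1; 0.246 -0.004 0.18 0 0 0 1; 0.246 -0.004 0.2 0 0 0 1"

```text
t: 2.53
ee_pos: [0.4459, -0.2747, 0.1367]
tcp_rot: [-0.002, 0.706, 0.708, -0.0]
ft_force: [-0.4, 0.4, -0.4]
grip_width: 0.999
grip_force: 0.0
```

Request:
servo_tool --deltas "0 0 0 0 0 0 1; 0 0 0 0 0 0 1; 0 0 0 0 0 0 1"

```text
t: 2.78
ee_pos: [0.4475, -0.2771, 0.1408]
tcp_rot: [0.001, 0.707, 0.707, 0.0]
ft_force: [-0.5, 0.5, 0.0]
grip_width: 1.002
grip_force: 0.0
```

Request:
servo_tool --deltas "0.003 0 0.03 0 0 0 1; 0.003 0 0.07 0 0 0 1; 0.003 0 0.11 0 0 0 1; 0.003 0 0.15 0 0 0 1; 0.003 0 0.19 0 0 0 1; 0.003 0 0.22 0 0 0 1; 0.003 0 0.235 0 0 0 1; 0.003 0 0.24 0 0 0 1; 0.003 0 0.24 0 0 0 1; 0.003 0 0.24 0 0 0 1"

```text
t: 3.62
ee_pos: [0.4473, -0.2759, 0.0205]
tcp_rot: [0.001, 0.707, 0.707, 0.0]
ft_force: [0.0, 0.0, 0.6]
grip_width: 1.0
grip_force: 0.0
```

Request:
servo_tool --deltas "0 0 0 0 0 0 0.4; 0 0 0 0 0 0 0; 0 0 0 0 0 0 -0.3; 0 0 0 0 0 0 -0.6; 0 0 0 0 0 0 -1; 0 0 0 0 0 0 -1; 0 0 0 0 0 0 -1; 0 0 0 0 0 0 -1; 0 0 0 0 0 0 -1; 0 0 0 0 0 0 -1" --grip_force 60

```text
t: 4.45
ee_pos: [0.447, -0.2756, 0.0201]
tcp_rot: [0.0, 0.707, 0.707, 0.0]
ft_force: [-1.3, 1.7, 6.6]
grip_width: 0.427
grip_force: 59.7
```

Gripped: the opening is about 36–38 mm at 60 N. Lifting straight up.

Request:
servo_tool --deltas "0 0 -0.02 0 0 0 -1; 0 0 -0.06 0 0 0 -1; 0 0 -0.11 0 0 0 -1; 0 0 -0.17 0 0 0 -1; 0 0 -0.24 0 0 0 -1; 0 0 -0.31 0 0 0 -1; 0 0 -0.38 0 0 0 -1; 0 0 -0.44 0 0 0 -1; 0 0 -0.48 0 0 0 -1; 0 0 -0.5 0 0 0 -1"

```text
t: 5.28
ee_pos: [0.4468, -0.2758, 0.2726]
tcp_rot: [0.002, 0.707, 0.707, 0.001]
ft_force: [0.4, 0.2, -5.4]
grip_width: 0.423
grip_force: 61.5
```

Request:
servo_tool --deltas "0 0 0 0 0 0 -1; 0 0 0 0 0 0 -1; 0 0 0 0 0 0 -1; 0 0 0 0 0 0 -1"

```text
t: 5.62
ee_pos: [0.4456, -0.275, 0.2673]
tcp_rot: [-0.002, 0.707, 0.707, -0.001]
ft_force: [-0.2, -0.0, -4.8]
grip_width: 0.422
grip_force: 61.3
```

Run:
```python
from h import *
from scipy.spatial.transform import Rotation as Ro
s=get_state(); print(s['t'],s['ee_pos'],s['tcp_rot'],s['grip_width'],s['grip_force'])
R=Ro.from_quat(np.roll(s['tcp_rot'],-1)).as_matrix()
c=s['ee_pos']
for n in ['scene','side','wrist']:
    im,d,p=grab(n); P=cloud(d,p).reshape(-1,3); col=im.reshape(-1,3)
    k=np.isfinite(P[:,2])&(np.hypot(P[:,0]-c[0],P[:,1]-c[1])<.017)&(P[:,2]>c[2]-.05)&(P[:,2]<c[2]+.06)
    P=P[k]; print(n,len(P), len(P) and (P[:,2].min()-c[2],P.mean(0)-c))
    if n!='wrist': 
        pickle.dump((im,d,p),open(f'lift_{n}.pkl','wb'))
    cv2.imwrite(f'pics/{n}2.png',im[...,::-1])
    if n=='side':
        from numpy.linalg import inv
        q=np.array(p['rotation']); Rc=Ro.from_quat(np.roll(q,-1)).as_matrix(); x=Rc.T@(c-p['origin'])
        u,v=int(p['fx']*x[0]/x[2]+p['cx']),int(p['fy']*x[1]/x[2]+p['cy']); print(u,v)
        cv2.imwrite('pics/side2c.png',cv2.resize(im[v-70:v+60,u-70:u+70,::-1],None,fx=4,fy=4))
```

```text
5.6167 [ 0.44564973 -0.27504508  0.26730296] [-1.57753900e-03  7.07117072e-01  7.07094422e-01 -6.60835786e-04] 0.4222176829764509 61.331693180372895
scene 210 (np.float64(-0.012667879608261823), array([-0.00091022,  0.00549176,  0.03276786]))
side 284 (np.float64(-0.019067104087132025), array([-0.00053982, -0.00738818,  0.02758402]))
269 184
wrist 9205 (np.float64(0.024141047125750825), array([0.00021809, 0.00481631, 0.03539601]))
```

View pics/side2c.png

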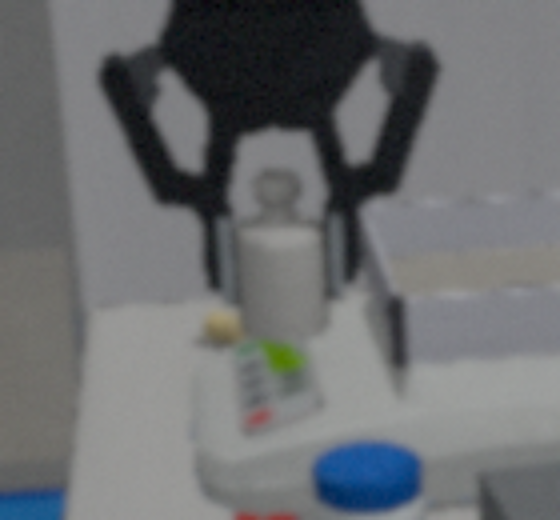

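The crop shows the weight upright between the pads, with knob at (277,190) and foot at about (280,340). Next I carry it towards the balance and stop short to refine the ring position.

Request:
servo_tool --deltas "0.02 0.01 0 0 0 0 -1; 0.06 0.03 0 0 0 0 -1; 0.12 0.06 0 0 0 0 -1; 0.18 0.1 0 0 0 0 -1; 0.24 0.14 0 0 0 0 -1; 0.3 0.18 0 0 0 0 -1; 0.36 0.22 0 0 0 0 -1; 0.42 0.25 0 0 0 0 -1; 0.46 0.28 0 0 0 0 -1; 0.49 0.3 0 0 0 0 -1"

```text
t: 6.6
ee_pos: [0.5975, -0.026, 0.2687]
tcp_rot: [-0.001, 0.706, 0.708, 0.0]
ft_force: [0.1, -0.9, -5.4]
grip_width: 0.423
grip_force: 61.3
```

Request:
servo_tool --deltas "0.01 0.01 0 0 0 0 -1; 0.01 0.02 0 0 0 0 -1; 0.01 0.022 0 0 0 0 -1; 0.01 0.022 0 0 0 0 -1; 0.01 0.022 0 0 0 0 -1; 0.01 0.022 0 0 0 0 -1"

```text
t: 7.1
ee_pos: [0.6071, -0.0267, 0.2694]
tcp_rot: [0.0, 0.708, 0.706, -0.0]
ft_force: [0.5, -0.2, -5.0]
grip_width: 0.423
grip_force: 61.3
```

```bash
cat > ring.py <<'E'
from h import *
s=get_state(); print(s['t'],s['ee_pos'],s['tcp_rot'],s['grip_width'],s['ft_force'])
for n in ['scene','wrist','wrist']:
    im,d,p=grab(n); w=cloud(d,p); g=im.max(2)
    m=(g<90)&(abs(w[...,2]-.125)<.004)&(np.hypot(w[...,0]-.6075,w[...,1]-.0845)<.042)
    P=w[m]; 
    if len(P)<30: print(n,len(P)); continue
    c=circ(P); r=np.hypot(P[:,0]-c[0],P[:,1]-c[1]); print(n,len(P),np.round(c,4),'r',np.percentile(r,[2,98]).round(4),np.median(P[:,2]).round(4))
cv2.imwrite('pics/w3_%d.png'%(s['t']*100),im[...,::-1])
E
python3 ring.py
```

```text
7.1 [ 0.60709557 -0.02673608  0.2694486 ] [ 9.25302150e-05  7.07758933e-01  7.06454013e-01 -1.10748362e-04] 0.4232877972292074 [ 0.45362555 -0.1536191  -5.01811507]
scene 168 [0.6065 0.0861 0.0305] r [0.0269 0.0345] 0.1247
wrist 3068 [0.6081 0.0829 0.0301] r [0.027 0.033] 0.1256
wrist 3052 [0.6081 0.0829 0.0301] r [0.0271 0.0329] 0.1257
```

Request:
servo_tool --deltas "0.03 0 0 0 0 0 -1; 0.07 0 0 0 0 0 -1; 0.12 0 0 0 0 0 -1; 0.16 0 0 0 0 0 -1; 0.19 0 0 0 0 0 -1; 0.21 0 0 0 0 0 -1; 0.22 0 0 0 0 0 -1; 0.22 0 0 0 0 0 -1; 0.22 0 0 0 0 0 -1; 0.22 0 0 0 0 0 -1"

```text
t: 8.08
ee_pos: [0.6076, 0.0828, 0.2693]
tcp_rot: [0.0, 0.708, 0.706, -0.0]
ft_force: [-0.2, -0.7, -5.3]
grip_width: 0.423
grip_force: 61.3
```

Request:
servo_tool --deltas "0 0 0.02 0 0 0 -1; 0 0 0.05 0 0 0 -1; 0 0 0.08 0 0 0 -1; 0 0 0.1 0 0 0 -1; 0 0 0.11 0 0 0 -1; 0 0 0.11 0 0 0 -1; 0 0 0.11 0 0 0 -1; 0 0 0.11 0 0 0 -1"

```text
t: 8.75
ee_pos: [0.608, 0.0845, 0.2152]
tcp_rot: [0.0, 0.707, 0.707, 0.001]
ft_force: [-0.2, -0.6, -4.1]
grip_width: 0.425
grip_force: 61.3
```

Run:
```python
from h import *
e=[]; 
for i in range(4):
    im,d,p=grab(['scene','side','wrist','scene'][i]); s=get_state(); e.append(s['ee_pos'])
    n=['scene','side','wrist','scene'][i]
    if i==3: break
    P=cloud(d,p).reshape(-1,3); c=s['ee_pos']
    k=np.isfinite(P[:,2])&(np.hypot(P[:,0]-c[0],P[:,1]-c[1])<.03)&(P[:,2]>c[2]-.035)
    K=P[k&(P[:,2]>c[2]+.037)&(P[:,2]<c[2]+.048)&(np.hypot(P[:,0]-c[0],P[:,1]-c[1])<.014)]
    B=P[k&(P[:,2]<c[2]-.01)&(P[:,2]>.15)]
    for q in (K,B):
        if len(q)>8: print(n,len(q),q.mean(0).round(4),np.round(circ(q),4),q[:,2].min().round(4))
    if n=='side': side=im
print(s['t'],np.mean(e,0),np.std(e,0),s['tcp_rot'])
from scipy.spatial.transform import Rotation as Ro
out=[]
for n,im,sz in (('scene',im,60),('side',side,45)):
    p=vision.camera_params(n); x=Ro.from_quat(np.roll(p['rotation'],-1)).as_matrix().T@(np.mean(e,0)-[0,0,.03]-p['origin'])
    u,v=int(p['fx']*x[0]/x[2]+p['cx']),int(p['fy']*x[1]/x[2]+p['cy'])
    out.append(cv2.resize(im[v-sz:v+sz,u-sz:u+sz,::-1],(400,400)))
cv2.imwrite('pics/c4.png',np.hstack(out))
```

```text
scene 50 [0.6075 0.093  0.2591] [0.6074 0.0892 0.0066] 0.253
scene 73 [0.5981 0.099  0.2009] [0.6074 0.0872 0.018 ] 0.1949
side 38 [0.6078 0.0794 0.2587] [0.6083 0.0811 0.0071] 0.2536
side 53 [0.6058 0.0696 0.2006] [0.6084 0.0803 0.0153] 0.1949
wrist 4077 [0.608  0.0883 0.2605] [0.608  0.0872 0.0069] 0.2529
wrist 590 [0.6079 0.1011 0.2012] [0.608  0.0847 0.0193] 0.1963
8.95 [0.60790975 0.08455684 0.21517546] [9.47670117e-05 3.26155597e-05 1.49526038e-04] [2.75762474e-04 7.07088817e-01 7.07124575e-01 4.06316091e-04]
```

View pics/c4.png

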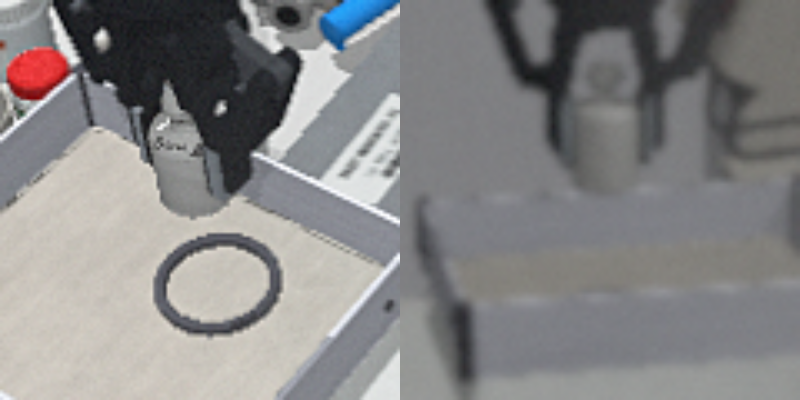

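The weight is upright and clear above the ring. Measured with the same camera, it sits within about 2 mm of centre, with its foot at about 0.195 m. I'm applying a small y trim and lowering slowly to about 0.136 m.

Request:
servo_tool --deltas "-0.003 -0.001 0.01 0 0 0 -1; -0.003 -0.001 0.03 0 0 0 -1; -0.003 -0.001 0.05 0 0 0 -1; -0.003 -0.001 0.07 0 0 0 -1; -0.003 -0.001 0.085 0 0 0 -1; -0.003 -0.001 0.098 0 0 0 -1; -0.003 -0.001 0.108 0 0 0 -1; -0.003 -0.001 0.115 0 0 0 -1; -0.003 -0.001 0.118 0 0 0 -1; -0.003 -0.001 0.118 0 0 0 -1"

```text
t: 9.78
ee_pos: [0.607, 0.083, 0.1551]
tcp_rot: [-0.0, 0.707, 0.707, -0.0]
ft_force: [0.7, 0.3, -5.5]
grip_width: 0.421
grip_force: 61.3
```

Request:
servo_tool --deltas "0 0 0 0 0 0 -1; 0 0 0 0 0 0 -1; 0 0 0 0 0 0 -1; 0 0 0 0 0 0 -1; 0 0 0 0 0 0 -1; 0 0 0 0 0 0 -1"

```text
t: 10.28
ee_pos: [0.607, 0.083, 0.1554]
tcp_rot: [0.0, 0.707, 0.707, 0.0]
ft_force: [-0.8, -0.3, -5.8]
grip_width: 0.421
grip_force: 61.3
```

```bash
cat > chk.py <<'E'
from h import *
from scipy.spatial.transform import Rotation as Ro
out=[]
for n,sz in (('wrist',0),('side',45),('scene',50)):
    im,d,p=grab(n); s=get_state(); c=s['ee_pos']; P=cloud(d,p).reshape(-1,3); g=im.max(2).ravel()
    rr=np.hypot(P[:,0]-c[0],P[:,1]-c[1])
    for nm,k in (('knob',(P[:,2]>c[2]+.037)&(P[:,2]<c[2]+.048)&(rr<.014)),('body',(P[:,2]<c[2]-.008)&(P[:,2]>.133)&(rr<.023)),('ring',(g<90)&(P[:,2]<.129)&(P[:,2]>.121)&(rr<.042))):
        q=P[k]
        if len(q)>15: print(n,nm,len(q),np.round(circ(q),4),q[:,2].min().round(4),q[:,2].max().round(4))
    if sz:
        x=Ro.from_quat(np.roll(p['rotation'],-1)).as_matrix().T@(c-[0,0,.02]-p['origin'])
        u,v=int(p['fx']*x[0]/x[2]+p['cx']),int(p['fy']*x[1]/x[2]+p['cy'])
        out.append(cv2.resize(im[v-sz:v+sz,u-sz:u+sz,::-1],(400,400)))
print(s['t'],s['ee_pos'],s['tcp_rot'],s['ft_force'],s['grip_force'])
cv2.imwrite('pics/c5_%d.png'%(s['t']*100),np.hstack(out))
cv2.imwrite('pics/c5.png',np.hstack(out))
E
python3 chk.py
```

```text
wrist knob 4082 [0.6071 0.0857 0.0069] 0.1928 0.2034
wrist body 749 [0.607  0.0831 0.0193] 0.1364 0.1474
wrist ring 3485 [0.6082 0.0849 0.0298] 0.1212 0.128
side knob 40 [0.6077 0.0825 0.0083] 0.1926 0.203
side body 46 [0.6077 0.08   0.0166] 0.1386 0.1473
scene knob 42 [0.6061 0.0881 0.0063] 0.1924 0.2031
scene body 73 [0.6062 0.087  0.0172] 0.1344 0.1473
scene ring 145 [0.6058 0.0865 0.0291] 0.1215 0.1286
10.4333 [0.60699139 0.08297336 0.15531793] [-7.84476942e-06  7.07125655e-01  7.07087907e-01  2.39618321e-06] [-0.3567224   0.80533583 -6.32301859] 61.32040982283797
```

View pics/c5.png

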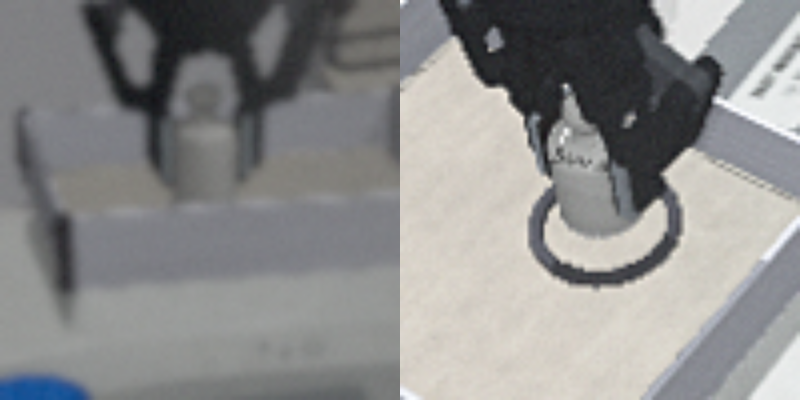

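The weight is centred over the ring to within about 2 mm, with its foot about 10 mm above the ring top, and it is still and gripped. Handing in.

```bash
python3 -c "
from rig import ctrl
print(ctrl.close_job())"
```

```text
the job is handed in; nothing more can be done
None
```

I handed the job in with the 500 g weight gripped and upright, within about 2 mm of the ring's centre and about 10 mm above the ring; no contact showed on the way, but the hand-in gave no verdict.

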